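# Report the empty picking bin

### The job

Report the empty blue bin: with the fingertips, gently press the orange call button on the front of that bin all the way down and let it come up, then press the green key on the grey call box all the way down to send the report, and withdraw. Only touch, never pick anything up: leave the call buttons of the filled bins and the red key unpressed, and leave the bins, their contents and everything else on the bench where they stand.

Things in the scene. Friction and masses are not known exactly. Their poses are not given: they have to be found in the camera images.
- bin_a: loose blue open bin, 160 x 100 mm, side and back walls 75 mm, front wall 45 mm high; holds two white cartons. Origin: centre of its underside; its -x axis points out of its front, towards the robot. A grey block (60 x 60 x 24 mm high) on its front is part of it and carries a round orange call button (top 46 mm above the bench) 110 mm in front of the origin
- call_a (a joint): travel of that button, m: 0 up, 0.006 fully down; a spring, 1.5 N to start, 5 N fully down, then a rigid stop; springs back when let go
- bin_b: loose blue open bin, 160 x 100 mm, side and back walls 75 mm, front wall 45 mm high; holds two steel canisters. Origin: centre of its underside; its -x axis points out of its front, towards the robot. A grey block (60 x 60 x 24 mm high) on its front is part of it and carries a round orange call button (top 46 mm above the bench) 110 mm in front of the origin
- call_b (a joint): travel of that button, m: 0 up, 0.006 fully down; a spring, 1.5 N to start, 5 N fully down, then a rigid stop; springs back when let go
- bin_c: loose blue open bin, 160 x 100 mm, side and back walls 75 mm, front wall 45 mm high; holds two white filters. Origin: centre of its underside; its -x axis points out of its front, towards the robot. A grey block (60 x 60 x 24 mm high) on its front is part of it and carries a round orange call button (top 46 mm above the bench) 110 mm in front of the origin
- call_c (a joint): travel of that button, m: 0 up, 0.006 fully down; a spring, 1.5 N to start, 5 N fully down, then a rigid stop; springs back when let go
- bin_d: loose blue open bin, 160 x 100 mm, side and back walls 75 mm, front wall 45 mm high; holds nothing: this is the EMPTY bin. Origin: centre of its underside; its -x axis points out of its front, towards the robot. A grey block (60 x 60 x 24 mm high) on its front is part of it and carries a round orange call button (top 46 mm above the bench) 110 mm in front of the origin
- call_d_top (a point): centre of the top face of the orange call button (32 mm diameter) of bin_d, 46 mm above the bench, 10 mm above the black collar (48 mm diameter) round it; pressed straight down; z up
- call_d (a joint): travel of that button, m: 0 up, 0.006 fully down; a spring, 1.5 N to start, 5 N fully down, then a rigid stop; springs back when let go
- call_box: grey desk call box fixed to the bench, 100 (x) x 150 (y) x 40 mm; origin: centre of its underside. It carries a green send key at local y +38 mm and a red cancel key at local y -38 mm, both at local x -12 mm, tops 62 mm above the bench, each in a black collar 10 mm lower
- send_top (a point): centre of the top face of the green send key (round, 32 mm diameter) of the call box; pressed straight down
- send (a joint): travel of the green send key, m: 0 up, 0.006 fully down; a spring, 1.5 N to start, 5 N fully down, then a rigid stop; springs back when let go
- cancel_top (a point): centre of the top face of the red cancel key (round, 32 mm diameter) of the call box; pressed straight down
- cancel (a joint): travel of the red cancel key, m: 0 up, 0.006 fully down; a spring, 1.5 N to start, 5 N fully down, then a rigid stop; springs back when let go
- carton_1: loose white carton with a red band, 58 x 70 x 58 mm high, in bin_a. Origin: centre of its underside
- canister_1: loose steel canister, 56 mm diameter, 62 mm high, in bin_b. Origin: centre of its underside
- filter_1: loose white filter, 60 mm diameter, 55 mm high, in bin_c. Origin: centre of its underside
- carton_2: loose white carton with a red band, 58 x 70 x 58 mm high, in bin_a. Origin: centre of its underside
- canister_2: loose steel canister, 56 mm diameter, 62 mm high, in bin_b. Origin: centre of its underside
- filter_2: loose white filter, 60 mm diameter, 55 mm high, in bin_c. Origin: centre of its underside
- tape: loose yellow ring (tape core), 90 mm diameter, 25 mm high, on the bench near the robot. Origin: centre of its underside
- carton_low: loose white carton with a red band, 56 x 90 x 36 mm high, on the bench near the robot. Origin: centre of its underside
- canister_spare: loose steel canister, 72 mm diameter, 90 mm high, on the bench beyond the call box. Origin: centre of its underside
- carton_tall: loose white carton with a black band, 60 x 60 x 110 mm high, on the bench beyond the call box. Origin: centre of its underside

How it is judged:
On the way, in this order (a step that is already met when the one before it is completed fails the run):
1. the empty bin's orange call button is pressed down by the fingers (value of joint call_d above 0.004 m and contact force between the fingers and bin_d above 0.5 N), for 0.05 s.
2. that button is let up again (value of joint call_d below 0.0015 m and contact force between each of the arm, the fingers and bin_d below 0.1 N), for 0.05 s.
3. the green key is pressed down by the fingers (value of joint send above 0.004 m and contact force between the fingers and call_box above 0.5 N), for 0.05 s.
At the end, for the whole second after the job is handed in: the call button of the empty bin and then the green key have each been pressed at least 4 mm of their 6 mm by the fingers and let up (every button within 1.5 mm of up); all loose things at rest, within 20 mm of where they started (value of joint each of call_d, send, call_a, call_b, call_c, cancel below 0.0015 m and distance of each of bin_a, bin_b, bin_c, bin_d, carton_1, carton_2, canister_1, canister_2, filter_1, filter_2, tape, carton_low, canister_spare, carton_tall from where it was at the start of the episode below 0.02 m and linear speed of each of bin_a, bin_b, bin_c, bin_d, carton_1, carton_2, canister_1, canister_2, filter_1, filter_2, tape, carton_low, canister_spare, carton_tall below 0.02 m/s); the robot touches nothing.
It fails at once if the call button of a filled bin, or the red key, is pressed by more than 2.5 mm (value of joint any of call_a, call_b, call_c, cancel above 0.0025 m).
It fails at once if a bin, its contents or another thing on the bench is lifted or moved by more than 20 mm (distance of any of bin_a, bin_b, bin_c, bin_d, carton_1, carton_2, canister_1, canister_2, filter_1, filter_2, tape, carton_low, canister_spare, carton_tall from where it was at the start of the episode above 0.02 m).
It fails at once if a bin is tipped by more than 0.2 rad (angle between any of bin_a, bin_b, bin_c, bin_d's own z axis and vertical above 0.2 rad).
It fails at once if the robot presses on a bin or the call box with more than 35 N (contact force between any of the fingers, the arm and bin_a above 35 N or contact force between any of the fingers, the arm and bin_b above 35 N or contact force between any of the fingers, the arm and bin_c above 35 N or contact force between any of the fingers, the arm and bin_d above 35 N or contact force between any of the fingers, the arm and call_box above 35 N).
It also fails if it takes over 48 s, if anything falls off the work surface, if the arm or the gripper's body presses on something with over 40 N, if the wrist force passes 120 N, or if a joint passes its speed limit or range.

### The arm

A 6-joint arm with a two-finger parallel gripper is mounted at the origin on the work surface. World frame = base frame: x ahead of the robot, y to its left, z up, the work surface at z = 0. Lengths are in m, angles in rad, forces in N, time in s.
With the tool pointing down it reaches from about 0.15 to 0.775 m from the base axis. Payload 6.1 kg.
Tool frame: the origin (TCP) lies midway between the tips of the shut fingers; the grasp point (between the pads) lies 19 mm behind it; z points along the fingers, y is the line along which they close (so a half turn about z gives the same grasp; the last joint's range is limited). The gripper opens to 85 mm and grips with 20 to 120 N. Pads are 22 mm wide; open, the fingers measure 114 mm over their backs; the gripper's body (76 mm by 85 mm) begins 54 mm behind the grasp point. The pads swing forward as they close: fully open they stand 13 mm farther back than shut.
Start: joints at [1.211, 0.126, -0.04, 1.405, 0, 1.571], TCP at [0.185, 0.491, 0.231] pointing down, gripper open.
Joint ranges: [-2.72, 2.72], [-0.95, 1.95], [-1.27, 1.35], [-1.78, 2.02], [-1.46, 1.47], [-3.14, 3.14]. Speed limits (rad/s): [2.39, 2.39, 3.01, 3.14, 3.14, 3.14].

### API

Orientations are given as a unit quaternion [w, x, y, z].
In Python, from plant import bot gives the robot as it stands.
- The arm moves only by the tool drive_tool, never from a script. Its arguments are lists of equal length, an entry for each row: "jaw": the opening, from 0 (shut) to 1 (fully open); "dp": the shift along the tool's x, y, z in units of 4 cm (1.0 is 4 cm), a list of three; "twist": the turn, a rotation vector about the tool's x, y, z in units of 30 degrees (1.0 is 30 degrees), a list of three. A call has 1 to 20 rows; each row shifts and turns the commanded pose from where the row before left it, along the tool's axes as they then stand; what a row does not reach is not made up. A row lasts 1/12 s, in which the tool goes at most 41.7 mm and 7.16 degrees, less where a joint would pass 70% of its speed; a pose out of reach is approached as far as the arm can. A call with a number of a shift or a turn outside -1 to 1 is refused whole. A call with a gripper value outside its range is refused whole. The fingers move at their own pace and stop on an object; "grip_force" is the grip in N (left out, the last holds). Time passes only in rows, so rows that do not move let the fingers close. It gives the time, the measured TCP pose, the force, the opening and the grip force at its end, in the units of the state.
- bot.observe(): the state, without advancing time (a new reading comes with each control period).
- bot.camera(name): name is "scene" or "top" or "wrist"; returns the picture (400x640x3 uint8, red, green, blue); there is no depth.
- bot.camera_params(name): a dict with "fov_y" (degrees; the focal length in pixels is half the picture's height over the tangent of half this angle, whatever the lens; pixels are square), "cx", "cy" (the principal point, pixels), "D" ([k1, k2, p1, p2, k3] as OpenCV has them; the pictures are not rectified), "rvec" (rotation vector, rad) and "tvec" (3), from world to camera coordinates, as OpenCV has them; the wrist camera has in their place "mount" (4x4, takes a point from camera to tool coordinates, whose origin is the TCP and whose axes are the flange's). Camera axes: x right, y down, z forward; pixel columns grow to the right and rows downward; lengths in m; the calibration is good to about 2 mm. A picture is of the moment at which its call begins: read the wrist's pose just before it. camera_params takes no time and is no camera call.
- bot.hand_in(): hands the job in; it is judged then, once.
The state is a dict: "clock": time; "qpos": joint angles; "joint_vel": joint speeds; "joint_torque": joint torques, N m; "tcp_pos": TCP position; "tool_rot": TCP orientation; "contact_force": force on the tool from outside, world axes, zero at the start; "ft_torque": the same for the moment, N m; "width": finger opening in m; "finger_force": force on a finger pad.
Only numpy, scipy, OpenCV 4.12 (cv2) and the standard library are available. Lean on these libraries where they do the work, as an engineer would, in place of code of your own. Each camera call takes 0.05 s, during which the arm holds its last target. There are 200 camera calls.

## Working session

There is one attempt and no reset: what is moved stays moved. The work goes in short steps, Python scripts to look and compute and a tool call to move; the robot and the scene stay as the last step left them, time stands still between calls to the robot, and variables do not carry over. Pictures are saved under pics/ and viewed, at most 10 in all, crops included, and the job is handed in when it is done.

Besides the shell and the picture viewer there is one more tool, called as name(argument=value, ...) on one line, values as JSON. drive_tool: Moves the arm, as the interface text tells. Its arguments: {"type":"object","properties":{"jaw":{"type":"array","items":{"type":"number"}},"dp":{"type":"array","items":{"type":"array","items":{"type":"number","minimum":-1,"maximum":1}}},"twist":{"type":"array","items":{"type":"array","items":{"type":"number","minimum":-1,"maximum":1}}},"grip_force":{"type":"number"}},"required":["jaw","dp","twist"]}

```bash
mkdir -p pics
cat > h.py <<'E'
import numpy as np, cv2
from plant import bot
def cam(name):
    p=bot.camera_params(name); f=200/np.tan(np.radians(p["fov_y"])/2)
    K=np.array([[f,0,p["cx"]],[0,f,p["cy"]],[0,0,1]]); return p,K,np.array(p["D"],float)
def ray(name,uv,z):
    p,K,D=cam(name); R=cv2.Rodrigues(np.array(p["rvec"],float))[0]; t=np.array(p["tvec"],float)
    n=cv2.undistortPoints(np.array(uv,float).reshape(-1,1,2),K,D).reshape(-1,2)
    d=np.c_[n,np.ones(len(n))]@R; c=-R.T@t
    return c+d*((z-c[2])/d[:,2])[:,None]
def blobs(img,lo,hi,amin=20):
    m=cv2.inRange(cv2.cvtColor(img,cv2.COLOR_RGB2HSV),lo,hi)
    n,_,s,c=cv2.connectedComponentsWithStats(m)
    return [(c[i].round(1),s[i].tolist()) for i in range(1,n) if s[i,4]>=amin]
E
python3 - <<'E'
from h import *
for n in("top","scene"):
    im=bot.camera(n); cv2.imwrite(f"pics/{n}1.png",im[...,::-1])
    for nm,lo,hi in(("orange",(7,150,120),(18,255,255)),("green",(45,100,50),(85,255,255)),("red",(0,150,80),(5,255,255))):
        for c,s in blobs(im,lo,hi): print(n,nm,c,s,ray(n,c,.062 if nm!="orange" else .046).round(4))
o=bot.observe();print(o["tcp_pos"],o["tool_rot"],o["clock"],o["contact_force"])
E
```

```text
top orange [458.7 198.2] [453, 193, 12, 13, 59] [[ 0.5372 -0.3283  0.046 ]]
top orange [347.2 202.9] [341, 197, 13, 13, 49] [[ 0.52   -0.0483  0.046 ]]
top orange [290.8 209.2] [285, 203, 13, 14, 50] [[0.5017 0.0904 0.046 ]]
top orange [404.2 211.6] [398, 206, 13, 13, 54] [[ 0.5012 -0.1902  0.046 ]]
top green [194.4 233.7] [188, 227, 14, 14, 145] [[0.4361 0.3237 0.062 ]]
top red [565.8 253.5] [535, 184, 85, 144, 7829] [[ 0.4013 -0.6048  0.062 ]]
top red [514.2 210.8] [514, 189, 2, 45, 53] [[ 0.5072 -0.4664  0.062 ]]
top red [225.1 236.1] [219, 230, 13, 14, 145] [[0.4321 0.2478 0.062 ]]
top red [514.6 255.7] [514, 239, 2, 34, 55] [[ 0.3955 -0.4669  0.062 ]]
scene orange [202.5 180.7] [197, 175, 11, 11, 37] [[ 0.5404 -0.324   0.046 ]]
scene orange [254.8 178.4] [249, 174, 12, 11, 88] [[ 0.501  -0.1873  0.046 ]]
scene orange [303.3 194.8] [298, 190, 12, 11, 94] [[ 0.5216 -0.0467  0.046 ]]
scene orange [355.7 200. ] [350, 194, 13, 12, 43] [[0.5057 0.0911 0.046 ]]
scene green [447.9 193.1] [442, 188, 13, 11, 109] [[0.439  0.3242 0.062 ]]
scene red [298.9   5.5] [204, 0, 162, 19, 1405] [[-0.2145 -0.2518  0.062 ]]
scene red [129.4 121.9] [63, 60, 128, 127, 10152] [[ 0.4037 -0.6042  0.062 ]]
scene red [638.5 151.6] [637, 145, 3, 16, 22] [[0.1615 0.8713 0.062 ]]
scene red [419.7 186.4] [414, 181, 13, 12, 118] [[0.4354 0.2486 0.062 ]]
[0.18470985 0.49101103 0.23058976] [-1.27687980e-04  1.78937706e-01  9.83860128e-01 -7.28274024e-04] 0.1 [ 0.03661862 -0.05004115 -0.26289298]
```

View pics/top1.png

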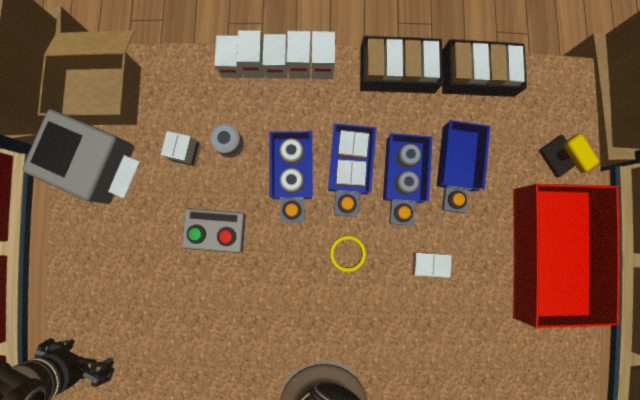

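View pics/scene1.png

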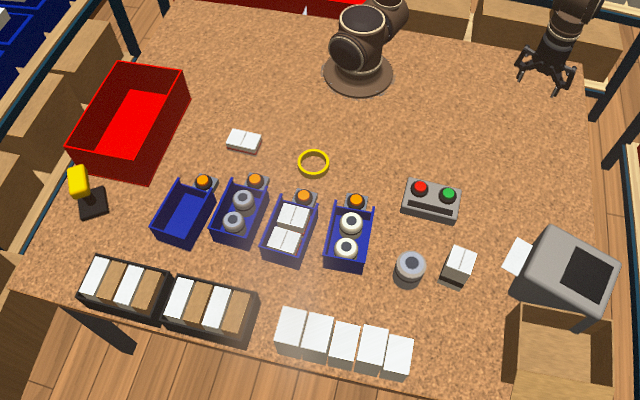

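The scene is clear. The empty bin is the rightmost one in the top picture, with its button at (458,198), which is about (0.538, -0.326) in the world. The green key is at (194,234), about (0.437, 0.324). I'll move high above the button with the jaws shut.

drive_tool(jaw=[0, 0, 0, 0, 0, 0, 0, 0, 0, 0, 0, 0, 0, 0, 0, 0, 0, 0, 0, 0], dp=[[-0.6, -0.6, 0], [-0.6, -0.6, 0], [-0.6, -0.6, 0], [-0.6, -0.6, 0], [-0.6, -0.6, 0], [-0.6, -0.6, 0], [-0.6, -0.6, 0], [-0.6, -0.6, 0], [-0.6, -0.6, 0], [-0.6, -0.6, 0], [-0.6, -0.6, 0], [-0.6, -0.6, 0], [-0.6, -0.6, 0], [-0.6, -0.6, 0], [-0.6, -0.6, 0], [-0.6, -0.6, 0], [-0.6, -0.6, 0], [-0.6, -0.6, 0], [-0.6, -0.6, 0], [-0.6, -0.6, 0]], twist=[[0, 0, 0], [0, 0, 0], [0, 0, 0], [0, 0, 0], [0, 0, 0], [0, 0, 0], [0, 0, 0], [0, 0, 0], [0, 0, 0], [0, 0, 0], [0, 0, 0], [0, 0, 0], [0, 0, 0], [0, 0, 0], [0, 0, 0], [0, 0, 0], [0, 0, 0], [0, 0, 0], [0, 0, 0], [0, 0, 0]])

```text
clock: 1.77
tcp_pos: [0.4652, -0.1287, 0.231]
tool_rot: [-0.0, 0.179, 0.984, 0.0]
contact_force: [0.6, 1.1, 0.1]
width: -0.0
finger_force: 0.0
```

drive_tool(jaw=[0, 0, 0, 0, 0, 0, 0, 0, 0, 0, 0], dp=[[-0.58, -0.66, 0], [-0.58, -0.66, 0], [-0.58, -0.66, 0], [-0.58, -0.66, 0], [-0.58, -0.66, 0], [-0.58, -0.66, 0], [0, 0, 0.7], [0, 0, 0.7], [0, 0, 0.6], [0, 0, 0], [0, 0, 0]], twist=[[0, 0, 0], [0, 0, 0], [0, 0, 0], [0, 0, 0], [0, 0, 0], [0, 0, 0], [0, 0, 0], [0, 0, 0], [0, 0, 0], [0, 0, 0], [0, 0, 0]])

```text
clock: 2.68
tcp_pos: [0.5386, -0.3236, 0.1499]
tool_rot: [-0.002, 0.179, 0.984, 0.001]
contact_force: [-0.8, -1.1, -0.1]
width: 0.0002
finger_force: 0.0
```

```bash
cat >> h.py <<'E'
def wray(uv,z,o):
    from scipy.spatial.transform import Rotation as Ro
    p,K,D=cam("wrist"); M=np.array(p["mount"]); w,x,y,zz=o["tool_rot"]; T=np.eye(4)
    T[:3,:3]=Ro.from_quat([x,y,zz,w]).as_matrix(); T[:3,3]=o["tcp_pos"]; T=T@M
    n=cv2.undistortPoints(np.array(uv,float).reshape(-1,1,2),K,D).reshape(-1,2)
    d=np.c_[n,np.ones(len(n))]@T[:3,:3].T; c=T[:3,3]
    return c+d*((z-c[2])/d[:,2])[:,None]
E
cat > look.py <<'E'
from h import *; import sys
o=bot.observe(); im=bot.camera("wrist"); cv2.imwrite(f"pics/w{sys.argv[1]}.png",im[...,::-1])
for nm,lo,hi,z in(("orange",(7,150,80),(20,255,255),.046),("green",(45,100,40),(85,255,255),.062),("red",(0,150,80),(5,255,255),.062)):
    for c,s in blobs(im,lo,hi,100):
        bc=[s[0]+s[2]/2-.5,s[1]+s[3]/2-.5]; print(nm,c,s,wray([c,bc],z,o).round(4))
print(o["tcp_pos"],o["tool_rot"],o["qpos"],o["contact_force"],o["clock"])
E
python3 look.py 1
```

```text
orange [622.5  67.5] [603, 44, 37, 43, 1092] [[ 0.5185 -0.0578  0.046 ]
 [ 0.5161 -0.0588  0.046 ]]
orange [452.2 107.6] [433, 86, 41, 39, 449] [[ 0.5002 -0.1936  0.046 ]
 [ 0.4984 -0.1925  0.046 ]]
orange [315.9 200. ] [298, 183, 35, 35, 244] [[ 0.5342 -0.3275  0.046 ]
 [ 0.5339 -0.3283  0.046 ]]
red [ 67.6 206.1] [0, 0, 192, 393, 46298] [[ 0.4613 -0.5242  0.062 ]
 [ 0.4621 -0.4974  0.062 ]]
[ 0.53855638 -0.32359633  0.14985281] [-1.87271032e-03  1.78965318e-01  9.83853361e-01  6.87489284e-04] [-5.41033330e-01  3.35091130e-01  4.70457411e-02  1.28674060e+00
 -3.69588187e-05 -1.81163154e-01] [-0.82767126 -1.13026994 -0.11911194] 2.6833
```

View pics/w1.png

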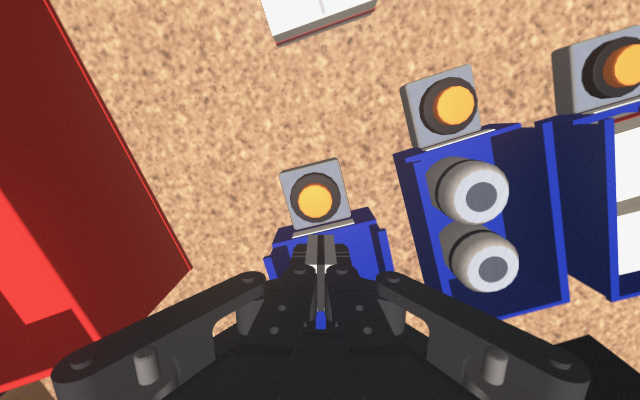

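The wrist view shows the empty bin's button at (316,200), about (0.534, -0.328), which agrees with the other cameras. The fingertips sit just bin-side of it in the picture because of parallax. Next I'll correct slightly and descend to just above it.

drive_tool(jaw=[0, 0, 0, 0, 0, 0, 0, 0], dp=[[0.04, -0.1, 0.5], [0, 0, 0.5], [0, 0, 0.5], [0, 0, 0.5], [0, 0, 0.25], [0, 0, 0], [0, 0, 0], [0, 0, 0]], twist=[[0, 0, 0], [0, 0, 0], [0, 0, 0], [0, 0, 0], [0, 0, 0], [0, 0, 0], [0, 0, 0], [0, 0, 0]])

```text
clock: 3.4
tcp_pos: [0.5378, -0.3279, 0.0634]
tool_rot: [0.001, 0.179, 0.984, -0.001]
contact_force: [0.3, -0.7, -0.3]
width: 0.0002
finger_force: 0.0
```

```bash
python3 look.py 2
```

```text
orange [533.7  90.2] [499, 59, 70, 63, 3372] [[ 0.498  -0.1937  0.046 ]
 [ 0.4978 -0.1938  0.046 ]]
orange [318.9 224.9] [294, 207, 52, 38, 1354] [[ 0.5285 -0.3267  0.046 ]
 [ 0.529  -0.3265  0.046 ]]
red [ 49.7 260.7] [0, 63, 154, 337, 26220] [[ 0.49   -0.4727  0.062 ]
 [ 0.4802 -0.4487  0.062 ]]
[ 0.53784396 -0.32785944  0.06343771] [ 1.38166803e-03  1.78804763e-01  9.83883474e-01 -5.07895587e-04] [-5.47455850e-01  3.65581700e-01 -1.02819577e-01  1.09945128e+00
  4.53978181e-05 -1.87912384e-01] [ 0.30711316 -0.72388455 -0.29548705] 3.4
```

drive_tool(jaw=[0, 0, 0, 0, 0, 0, 0, 0, 0, 0], dp=[[0.05, 0, 0.1], [0, 0, 0.1], [0, 0, 0.1], [0, 0, 0.1], [0, 0, 0.05], [0, 0, 0.05], [0, 0, 0.04], [0, 0, 0], [0, 0, 0], [0, 0, 0]], twist=[[0, 0, 0], [0, 0, 0], [0, 0, 0], [0, 0, 0], [0, 0, 0], [0, 0, 0], [0, 0, 0], [0, 0, 0], [0, 0, 0], [0, 0, 0]])

```text
clock: 4.28
tcp_pos: [0.5348, -0.3267, 0.0401]
tool_rot: [0.0, 0.179, 0.984, -0.0]
contact_force: [-1.9, 0.5, 5.0]
width: -0.0003
finger_force: 2.4
```

drive_tool(jaw=[0, 0, 0, 0], dp=[[0, 0, 0.02], [0, 0, 0.02], [0, 0, 0], [0, 0, 0]], twist=[[0, 0, 0], [0, 0, 0], [0, 0, 0], [0, 0, 0]])

```text
clock: 4.62
tcp_pos: [0.5349, -0.3267, 0.0399]
tool_rot: [0.001, 0.179, 0.984, -0.0]
contact_force: [-5.2, 2.2, 13.5]
width: 0.0003
finger_force: 7.0
```

The button is against its stop at 13.5 N. I'll lift off and travel to the green key.

drive_tool(jaw=[0, 0, 0, 0, 0, 0, 0, 0, 0], dp=[[0, 0, -0.1], [0, 0, -0.2], [0, 0, -0.5], [0, 0, -0.7], [0, 0, -0.7], [0, 0, -0.7], [0, 0, -0.7], [0, 0, -0.5], [0, 0, 0]], twist=[[0, 0, 0], [0, 0, 0], [0, 0, 0], [0, 0, 0], [0, 0, 0], [0, 0, 0], [0, 0, 0], [0, 0, 0], [0, 0, 0]])

```text
clock: 5.37
tcp_pos: [0.5364, -0.3275, 0.2072]
tool_rot: [0.003, 0.179, 0.984, -0.001]
contact_force: [0.7, 0.4, -0.4]
width: 0.0003
finger_force: 0.0
```

drive_tool(jaw=[0, 0, 0, 0, 0, 0, 0, 0, 0, 0, 0, 0, 0, 0, 0, 0, 0, 0, 0, 0], dp=[[0.44, 0.8, 0], [0.44, 0.8, 0], [0.44, 0.8, 0], [0.44, 0.8, 0], [0.44, 0.8, 0], [0.44, 0.8, 0], [0.44, 0.8, 0], [0.44, 0.8, 0], [0.44, 0.8, 0], [0.44, 0.8, 0], [0.44, 0.8, 0], [0.44, 0.8, 0], [0.44, 0.8, 0], [0.44, 0.8, 0], [0.44, 0.8, 0], [0.44, 0.8, 0], [0.44, 0.8, 0], [0.44, 0.8, 0], [0, 0, 0], [0, 0, 0]], twist=[[0, 0, 0], [0, 0, 0], [0, 0, 0], [0, 0, 0], [0, 0, 0], [0, 0, 0], [0, 0, 0], [0, 0, 0], [0, 0, 0], [0, 0, 0], [0, 0, 0], [0, 0, 0], [0, 0, 0], [0, 0, 0], [0, 0, 0], [0, 0, 0], [0, 0, 0], [0, 0, 0], [0, 0, 0], [0, 0, 0]])

```text
clock: 7.03
tcp_pos: [0.4403, 0.3255, 0.2007]
tool_rot: [-0.001, 0.177, 0.984, -0.001]
contact_force: [0.7, -0.1, 0.2]
width: 0.0002
finger_force: 0.0
```

```bash
python3 look.py 3
```

```text
orange [ 42.4 227.3] [17, 219, 45, 18, 188] [[0.3709 0.0186 0.046 ]
 [0.3697 0.0149 0.046 ]]
orange [156.7 299.9] [143, 288, 29, 26, 559] [[0.497  0.0935 0.046 ]
 [0.4979 0.0934 0.046 ]]
orange [ 68.4 343.9] [55, 333, 30, 24, 482] [[ 0.5142 -0.0419  0.046 ]
 [ 0.5154 -0.0411  0.046 ]]
green [318.1 189.3] [303, 175, 31, 30, 702] [[0.4345 0.3236 0.062 ]
 [0.4347 0.3235 0.062 ]]
red [249.2 209.9] [234, 195, 31, 30, 716] [[0.43   0.2491 0.062 ]
 [0.4296 0.2491 0.062 ]]
[0.44027026 0.3255348  0.20074525] [-6.57737483e-04  1.77247009e-01  9.84165871e-01 -7.76611418e-04] [ 6.36739370e-01  1.71516764e-01 -5.27082267e-02  1.34860389e+00
 -1.08148086e-04  9.93116588e-01] [ 0.70220216 -0.06546349  0.24872035] 7.0333
```

drive_tool(jaw=[0, 0, 0, 0, 0, 0, 0, 0, 0], dp=[[0.08, -0.08, 0.5], [0, 0, 0.6], [0, 0, 0.6], [0, 0, 0.6], [0, 0, 0.5], [0, 0, 0.25], [0, 0, 0], [0, 0, 0], [0, 0, 0]], twist=[[0, 0, 0], [0, 0, 0], [0, 0, 0], [0, 0, 0], [0, 0, 0], [0, 0, 0], [0, 0, 0], [0, 0, 0], [0, 0, 0]])

```text
clock: 7.83
tcp_pos: [0.4378, 0.3222, 0.0815]
tool_rot: [0.001, 0.179, 0.984, 0.001]
contact_force: [0.2, 0.2, -0.1]
width: 0.0
finger_force: 0.0
```

drive_tool(jaw=[0, 0, 0, 0, 0, 0, 0, 0, 0, 0, 0], dp=[[0, 0, 0.12], [0, 0, 0.12], [0, 0, 0.12], [0, 0, 0.1], [0, 0, 0.05], [0, 0, 0.05], [0, 0, 0.03], [0, 0, 0.02], [0, 0, 0], [0, 0, 0], [0, 0, 0]], twist=[[0, 0, 0], [0, 0, 0], [0, 0, 0], [0, 0, 0], [0, 0, 0], [0, 0, 0], [0, 0, 0], [0, 0, 0], [0, 0, 0], [0, 0, 0], [0, 0, 0]])

```text
clock: 8.75
tcp_pos: [0.437, 0.3222, 0.0561]
tool_rot: [0.0, 0.179, 0.984, 0.0]
contact_force: [-0.7, -1.2, 4.2]
width: -0.0002
finger_force: 2.6
```

drive_tool(jaw=[0, 0, 0, 0], dp=[[0, 0, 0.02], [0, 0, 0.02], [0, 0, 0], [0, 0, 0]], twist=[[0, 0, 0], [0, 0, 0], [0, 0, 0], [0, 0, 0]])

```text
clock: 9.08
tcp_pos: [0.4371, 0.3223, 0.0558]
tool_rot: [0.0, 0.179, 0.984, 0.001]
contact_force: [-4.1, -3.3, 14.9]
width: -0.0002
finger_force: 7.8
```

drive_tool(jaw=[0, 0, 0, 0, 0, 0, 0, 0, 0, 0, 0], dp=[[0, 0, -0.1], [0, 0, -0.2], [0, 0, -0.5], [0, 0, -0.7], [0, 0, -0.7], [0, 0, -0.7], [0, 0, -0.7], [0, 0, -0.4], [0, 0, 0], [0, 0, 0], [0, 0, 0]], twist=[[0, 0, 0], [0, 0, 0], [0, 0, 0], [0, 0, 0], [0, 0, 0], [0, 0, 0], [0, 0, 0], [0, 0, 0], [0, 0, 0], [0, 0, 0], [0, 0, 0]])

```text
clock: 10.0
tcp_pos: [0.4367, 0.3219, 0.2129]
tool_rot: [-0.001, 0.179, 0.984, -0.001]
contact_force: [0.4, 0.1, -0.5]
width: -0.0002
finger_force: 0.0
```

Run:
```python
from h import *
im=bot.camera("scene"); a=cv2.imread("pics/scene1.png")[...,::-1]
for n,i in(("before",a),("after",im)): print(n,[(c.tolist()) for c,s in blobs(i,(7,150,120),(18,255,255))],[c.tolist() for c,s in blobs(i,(45,100,50),(85,255,255))])
o=bot.observe();print(o["tcp_pos"],o["contact_force"],o["clock"])
```

```text
before [[202.5, 180.7], [254.8, 178.4], [303.3, 194.8], [355.7, 200.0]] [[447.9, 193.1]]
after [[254.8, 179.0], [202.7, 183.2], [303.9, 195.2], [355.6, 200.2]] [[447.9, 193.2]]
[0.43645339 0.32176298 0.21251895] [-0.33425968  0.18039254 -0.33395163] 10.05
```

```bash
python3 -c "
from plant import bot; print(bot.hand_in())"
```

```text
the job is handed in; nothing more can be done
None
```

I pressed the empty bin's orange call button (bin_d) and then the green send key, each to its stop at under 16 N, withdrew clear, and handed the job in at about 10 s; `hand_in()` returned no verdict, and the last camera check showed at most a few millimetres of apparent shift at bin_d's button.

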